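Change over the touch-latch parts boxes

ROBOT

A 7-joint arm with a two-finger parallel gripper is mounted at the origin on a cart in front of the work surface, level with it; the furniture and walls round the work are solid. World frame = base frame: x ahead of the robot, y to its left, z up, the work surface at z = 0. Lengths are in m, angles in rad, forces in N, time in s.
With the tool pointing down it reaches from about 0.425 to 0.925 m from the base axis. Payload 6.8 kg.
Tool frame: the origin (TCP) lies midway between the tips of the shut fingers; the grasp point (between the pads) lies 19 mm behind it; x points along the fingers, z is the direction in which the jaws open and shut, and the axes are right-handed (so a half turn about x gives the same grasp; the last joint's range is limited). The gripper opens to 88 mm and grips with 3 to 60 N. Pads are 20 mm wide; open, the fingers measure 115 mm over their backs; the gripper's body (75 mm by 178 mm) begins 61 mm behind the grasp point.
Start: joints at [-1.409, 0.477, 0.022, 1.555, -0.011, 1.109, -0.083], TCP at [0.18, 0.651, 0.223] pointing down, gripper open.
Joint ranges: [-2.96, 2.96], [-0.34, 2.1], [-1.41, 1.46], [0.24, 2.44], [-1.37, 4.51], [0.17, 1.92], [-2.96, 2.96]. Speed limits (rad/s): [2.39, 2.39, 3.14, 3.14, 3.14, 3.14, 3.14].

INTERFACE

Orientations are given as a rotation vector (axis times angle).
In Python, from cell import manip gives the robot as it stands.
- The arm moves only by the shell command python3 -m jog 'ROWS' [FORCE]. ROWS is JSON, a list of rows, each an object with "jaw": the opening, from 0 (shut) to 1 (fully open); "offset": the shift along the world's x, y, z in m, a list of three; "delta_rot": the turn, a rotation vector about the world's x, y, z in degrees, a list of three. A call has exactly 8 rows; each row is the pose to reach, as a shift and turn from the pose measured when the call began; what a row does not reach only later rows make up. A row lasts 1/8 s, in which the tool goes at most 62.5 mm and 10.7 degrees, less where a joint would pass 70% of its speed; a pose out of reach is approached as far as the arm can. A call with a gripper value outside its range is refused whole. The fingers move at their own pace and stop on an object; FORCE is the grip in N (left out, the last holds). Time passes only in rows, so rows that repeat a pose let the fingers close, or fill a call up. It gives the time, the measured TCP pose, the force and the opening at its end, in the units of the state.
- manip.get_obs(): the state, without advancing time (a new reading comes with each control period).
- manip.camera(name): name is "scene" or "top" or "wrist"; returns the picture (400x640x3 uint8, red, green, blue); there is no depth.
- manip.camera_model(name): a dict with "vertical_fov" (degrees; the focal length in pixels is half the picture's height over the tangent of half this angle, whatever the lens; pixels are square), "cx", "cy" (the principal point, pixels), "xyz" and "rotation" of the camera in the world. Camera axes: x right, y down, z forward; pixel columns grow to the right and rows downward; lengths in m; the calibration is good to about 2 mm. A picture is of the moment at which its call begins: read the wrist's pose just before it. camera_model takes no time and is no camera call; for the wrist camera it gives the pose at the moment of the call.
- manip.sign_off(): hands the job in, once; it reports no verdict.
The state is a dict: "t": time; "joint_positions": joint angles; "qvel": joint speeds; "joint_torque": joint torques, N m; "position": TCP position; "orientation": TCP orientation; "ft_force": force on the tool from outside, world axes, zero at the start; "moment": the same for the moment, N m; "gripper_width": finger opening in m.
Only numpy, scipy, OpenCV 4.12 (cv2) and the standard library are available. Lean on these libraries where they do the work, as an engineer would, in place of code of your own. Each camera call takes 0.05 s, during which the arm holds its last target. There are 200 camera calls.

TASK

We are done with the parts box whose lid was left standing ajar: press its lid down until it latches shut. Then the narrow box is needed: press its touch lid so that it springs ajar, and leave it open. Keep the wide box shut.

Things in the scene. Friction and masses are not known exactly. Their poses are not given: they have to be found in the camera images.
- medium_box_pad (a point): top centre of the round black touch pad (26 mm across) on the lid of the medium grey metal box (105 wide, 130 deep, fixed), whose lid is ajar at the start. Bare aluminium lid, hinged along the far edge; pad mid-width, 36 from the near edge, 100 from the hinge axis, 55 above the bench when shut. Axes turn with the lid: x to the hinge, y along it, z out of the lid. Boxes stand in a row in any order
- narrow_box_pad (a point): same point on the narrow box (72 wide, otherwise alike), shut at the start. Each lid has a push-push latch: press the pad to the firm stop, 5 mm below level (2 to 3 N to get there; 6 to 12 N is sure), and release: a latched lid springs ajar, an ajar lid stays down latched. A half-hearted press (under 4.5 mm past level) may do nothing
- wide_box_pad (a point): same point on the wide box (140 wide, otherwise alike), shut at the start, to stay shut. Of any box: latched, the lid is level; ajar, it slopes up toward the robot by 24 degrees (0.42 rad), its pad about 40 mm higher and 9 to 12 mm nearer the hinge side than when shut. A spring lifts the lid with 0.5 to 2 N at the pad

How it is judged:
On the way:
1. the medium box is shut and latched, while the narrow box is still shut (angle between medium_box_pad's own z axis and vertical below 0.035 rad and contact force between the fingers and anything else below 0.1 N and angle between narrow_box_pad's own z axis and vertical below 0.1 rad), for 0.2 s.
At the end, for the whole second after the job is handed in: the medium box's lid is latched level (within 2 degrees), the narrow box's lid stands ajar by more than 17 degrees, and the wide box's lid is level (within 2 degrees) (angle between each of medium_box_pad, wide_box_pad's own z axis and vertical below 0.035 rad and angle between narrow_box_pad's own z axis and vertical above 0.3 rad); the robot touches nothing.
It fails at once if the wide box springs open (angle between wide_box_pad's own z axis and vertical above 0.1 rad).
It also fails if it takes over 42 s, if anything falls off the work surface, if the arm or the gripper's body presses on something with over 40 N, if the wrist force passes 120 N, or if a joint passes its speed limit or range.

## Working session

There is one attempt and no reset: what is moved stays moved. The work goes in short steps, Python scripts to look and compute and a shell command to move; the robot and the scene stay as the last step left them, time stands still between calls to the robot, and variables do not carry over. Pictures are saved under pics/ and viewed, on a budget of 10 in all, crops included, one or two more only if the job needs it, and the job is handed in when it is done.

```bash
mkdir -p pics; python3 - <<'E'
from cell import manip
import cv2
o=manip.get_obs();print(o['t'],o['position'],o['orientation'],o['ft_force'],o['gripper_width'])
for n in("top","scene"):
    im=manip.camera(n);cv2.imwrite(f"pics/{n}0.png",im[:,:,::-1])
    print(n,manip.camera_model(n))
E
```

```text
0.0 [0.17978794 0.65001001 0.22170442] [-1.0093678   1.32618641  1.0074206 ] [-0.44945885 -0.35911982 -0.00461497] 0.08786082156128901
top {'vertical_fov': 45.740685340331915, 'cx': 319.44481851909046, 'cy': 199.31766580823668, 'xyz': array([ 0.41097209, -0.01328848,  0.9886476 ]), 'rotation': array([-2.13640166,  2.1771661 , -0.08338688])}
scene {'vertical_fov': 55.05667684926953, 'cx': 319.79751722721886, 'cy': 196.32241123797996, 'xyz': array([ 0.06108615, -0.31283038,  0.74983723]), 'rotation': array([-2.17880394,  1.22791075, -0.43612099])}
```

View pics/top0.png

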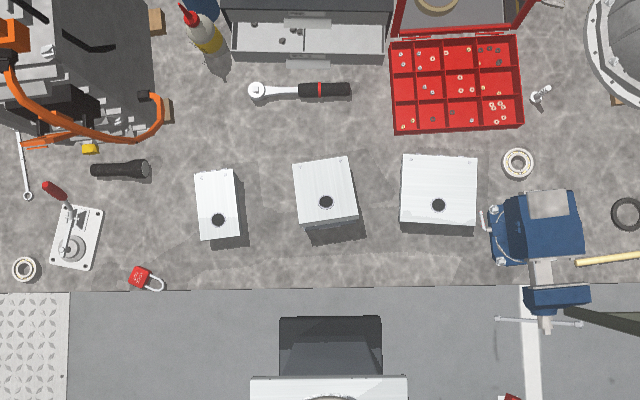

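View pics/scene0.png

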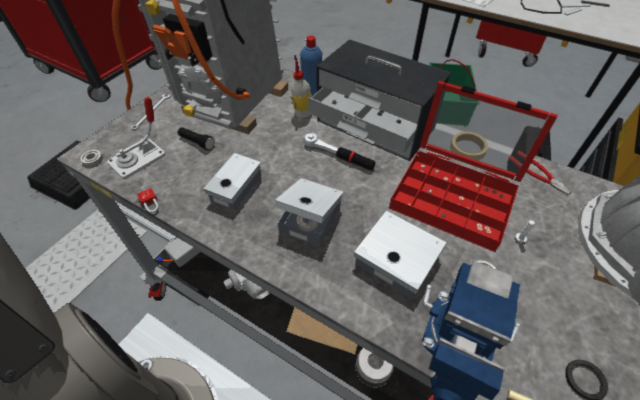

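The row from left to right is narrow, medium (ajar), wide. In the top view the pads are at about (218,220), (326,202) and (438,205). Next I triangulate them across the two views.

```bash
cat > h.py <<'E'
import cv2,numpy as np
from scipy.spatial.transform import Rotation as R
def ray(m,u,v,shape=400):
    f=200/np.tan(np.radians(m['vertical_fov']/2))
    d=np.array([(u-m['cx'])/f,(v-m['cy'])/f,1.]);return m['xyz'],R.from_rotvec(m['rotation']).apply(d)
def plane(m,u,v,z):
    o,d=ray(m,u,v);return o+d*(z-o[2])/d[2]
def tri(a,b):
    (p,d),(q,e)=a,b;s=np.linalg.lstsq(np.c_[d,-e],q-p,rcond=None)[0]
    x,y=p+d*s[0],q+e*s[1];return (x+y)/2,np.linalg.norm(x-y)
def blob(im,u,v,r=13):
    g=im[v-r:v+r+1,u-r:u+r+1].max(2);n,l,s,c=cv2.connectedComponentsWithStats((g<100).astype('u1'))
    k=min((i for i in range(1,n) if s[i,4]>15),key=lambda i:np.hypot(*(c[i]-r)));return c[k]+[u-r,v-r],s[k,4]
E
python3 - <<'E'
from h import *
from cell import manip
M={n:manip.camera_model(n) for n in('top','scene')};I={n:cv2.imread(f'pics/{n}0.png') for n in M}
px={'narrow':[(218,220),(225,183)],'medium':[(326,202),(310,201)],'wide':[(438,205),(393,257)]}
for k,(a,b) in px.items():
    A,na=blob(I['top'],*a);B,nb=blob(I['scene'],*b)
    P,e=tri(ray(M['top'],*A),ray(M['scene'],*B));print(k,A.round(1),na,B.round(1),nb,P.round(4),'gap',e.round(4),'plane55',plane(M['top'],*A,.055).round(4),'plane95',plane(M['top'],*A,.095).round(4))
# lid outlines
g=I['top'].min(2);n,l,s,c=cv2.connectedComponentsWithStats((g>205).astype('u1'))
for i in range(1,n):
    if s[i,4]>1000 and 150<c[i][1]<260:
        cn=max(cv2.findContours((l==i).astype('u1'),0,2)[0],key=cv2.contourArea)
        q=cv2.boxPoints(cv2.minAreaRect(cn));print(c[i].round(),[plane(M['top'],*t,.055)[:2].round(3).tolist() for t in q])
o=manip.get_obs()['orientation'];print(R.from_rotvec(o).as_matrix().round(3))
E
```

```text
narrow [217.7 219.4] 114 [225.2 182.6] 63 [0.4719 0.2124 0.0509] gap 0.0011 plane55 [0.4713 0.2118 0.055 ] plane95 [0.4687 0.2021 0.095 ]
medium [325.5 201.2] 107 [305.2 200. ] 48 [ 0.5    -0.0034  0.0905] gap 0.0012 plane55 [ 0.5032 -0.0025  0.055 ] plane95 [ 0.4992 -0.003   0.095 ]
wide [438.1 204.5] 115 [393.2 256.5] 89 [ 0.4927 -0.2249  0.0519] gap 0.001 plane55 [ 0.4921 -0.2237  0.055 ] plane95 [ 0.4887 -0.2147  0.095 ]
[439. 189.] [[0.459, -0.147], [0.596, -0.158], [0.586, -0.306], [0.45, -0.293]]
[324. 189.] [[0.579, 0.068], [0.595, -0.051], [0.476, -0.066], [0.46, 0.051]]
[216. 203.] [[0.568, 0.263], [0.575, 0.184], [0.438, 0.168], [0.431, 0.247]]
[ 76. 236.] [[0.392, 0.551], [0.515, 0.525], [0.493, 0.442], [0.371, 0.468]]
[[-0.    -0.964  0.267]
 [-0.002  0.267  0.964]
 [-1.    -0.    -0.002]]
```

```bash
python3 -m jog '[{"jaw":0,"offset":[0.034,-0.05,0],"delta_rot":[0,0,0]},{"jaw":0,"offset":[0.068,-0.1,0],"delta_rot":[0,0,0]},{"jaw":0,"offset":[0.102,-0.15,0],"delta_rot":[0,0,0]},{"jaw":0,"offset":[0.136,-0.2,0],"delta_rot":[0,0,0]},{"jaw":0,"offset":[0.17,-0.25,0],"delta_rot":[0,0,0]},{"jaw":0,"offset":[0.204,-0.3,0],"delta_rot":[0,0,0]},{"jaw":0,"offset":[0.238,-0.35,0],"delta_rot":[0,0,0]},{"jaw":0,"offset":[0.25,-0.408,0],"delta_rot":[0,0,0]}]' 20
```

```text
t: 1.1
position: [0.4313, 0.2402, 0.2217]
orientation: [-1.009, 1.326, 1.006]
ft_force: [-0.0, -0.3, -0.7]
gripper_width: 0.0114
```

```bash
python3 -m jog '[{"jaw":0,"offset":[0.015,-0.055,0],"delta_rot":[0,0,0]},{"jaw":0,"offset":[0.03,-0.11,0],"delta_rot":[0,0,0]},{"jaw":0,"offset":[0.045,-0.165,0],"delta_rot":[0,0,0]},{"jaw":0,"offset":[0.06,-0.22,0],"delta_rot":[0,0,0]},{"jaw":0,"offset":[0.063,-0.244,-0.04],"delta_rot":[0,0,0]},{"jaw":0,"offset":[0.063,-0.244,-0.08],"delta_rot":[0,0,0]},{"jaw":0,"offset":[0.063,-0.244,-0.092],"delta_rot":[0,0,0]},{"jaw":0,"offset":[0.063,-0.244,-0.092],"delta_rot":[0,0,0]}]'
python3 - <<'E'
from cell import manip
import cv2
cv2.imwrite("pics/w1.png",manip.camera("wrist")[:,:,::-1]);o=manip.get_obs();print(o['position'],o['ft_force'],o['gripper_width'])
E
```

```text
t: 2.1
position: [0.494, -0.0035, 0.1295]
orientation: [-1.009, 1.327, 1.007]
ft_force: [-0.3, 1.0, 0.3]
gripper_width: 0.0003
[ 0.49477893 -0.00341033  0.13040492] [1.21992249 0.54259494 0.93257935] 0.0006276545878795317
```

View pics/w1.png

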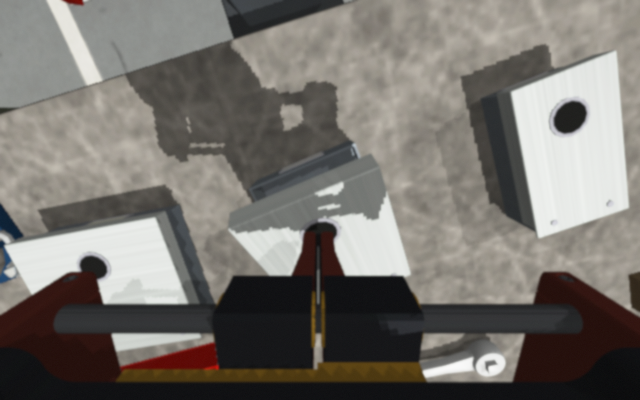

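The wrist view shows the closed fingertips right over the medium pad, at about (320,230). I'll press down now.

```bash
python3 -m jog '[{"jaw":0,"offset":[0.001,0,-0.025],"delta_rot":[0,0,0]},{"jaw":0,"offset":[0,0,-0.04],"delta_rot":[0,0,0]},{"jaw":0,"offset":[-0.002,0,-0.05],"delta_rot":[0,0,0]},{"jaw":0,"offset":[-0.004,-0.001,-0.06],"delta_rot":[0,0,0]},{"jaw":0,"offset":[-0.005,-0.001,-0.068],"delta_rot":[0,0,0]},{"jaw":0,"offset":[-0.006,-0.001,-0.074],"delta_rot":[0,0,0]},{"jaw":0,"offset":[-0.006,-0.001,-0.078],"delta_rot":[0,0,0]},{"jaw":0,"offset":[-0.006,-0.001,-0.078],"delta_rot":[0,0,0]}]'
```

```text
t: 3.15
position: [0.4887, -0.0045, 0.0522]
orientation: [-1.009, 1.326, 1.007]
ft_force: [-1.9, -0.3, 1.5]
gripper_width: 0.0006
```

```bash
python3 -m jog '[{"jaw":0,"offset":[0,0,-0.001],"delta_rot":[0,0,0]},{"jaw":0,"offset":[0,0,-0.0015],"delta_rot":[0,0,0]},{"jaw":0,"offset":[0,0,-0.002],"delta_rot":[0,0,0]},{"jaw":0,"offset":[0,0,-0.0025],"delta_rot":[0,0,0]},{"jaw":0,"offset":[0,0,-0.003],"delta_rot":[0,0,0]},{"jaw":0,"offset":[0,0,-0.003],"delta_rot":[0,0,0]},{"jaw":0,"offset":[0,0,-0.003],"delta_rot":[0,0,0]},{"jaw":0,"offset":[0,0,-0.003],"delta_rot":[0,0,0]}]'
```

```text
t: 4.15
position: [0.4886, -0.0045, 0.0499]
orientation: [-1.009, 1.325, 1.007]
ft_force: [-3.9, 0.7, 11.7]
gripper_width: 0.0005
```

There is 11.7 N at z = 0.050, which is the firm stop. I'll release and check that the lid stays down.

```bash
python3 -m jog '[{"jaw":0,"offset":[0,0,0.004],"delta_rot":[0,0,0]},{"jaw":0,"offset":[0,0,0.01],"delta_rot":[0,0,0]},{"jaw":0,"offset":[0,0,0.04],"delta_rot":[0,0,0]},{"jaw":0,"offset":[0,0,0.08],"delta_rot":[0,0,0]},{"jaw":0,"offset":[0,0.02,0.11],"delta_rot":[0,0,0]},{"jaw":0,"offset":[-0.005,0.08,0.11],"delta_rot":[0,0,0]},{"jaw":0,"offset":[-0.011,0.14,0.11],"delta_rot":[0,0,0]},{"jaw":0,"offset":[-0.017,0.18,0.11],"delta_rot":[0,0,0]}]'
python3 - <<'E'
from cell import manip
import cv2,numpy as np
from h import *
t=manip.camera("top")[:,:,::-1];s=manip.camera("scene")[:,:,::-1]
cv2.imwrite("pics/ts1.png",cv2.resize(np.vstack([t[130:280],s[100:320]]),None,fx=1.25,fy=1.25))
m=manip.camera_model("wrist");o=manip.get_obs();w=manip.camera("wrist")[:,:,::-1];cv2.imwrite("pics/w2.png",w);print(m,o['position'],o['ft_force'])
E
```

```text
t: 5.15
position: [0.4713, 0.1786, 0.1603]
orientation: [-1.01, 1.323, 1.009]
ft_force: [1.6, 0.5, 0.0]
gripper_width: 0.0005
{'vertical_fov': 70.69600087203305, 'cx': 317.7960229128608, 'cy': 200.90984343249454, 'xyz': array([0.39397608, 0.20074761, 0.32192103]), 'rotation': array([2.29698078, 1.75932491, 0.26697899])} [0.47072684 0.18086385 0.16003323] [ 0.3416318  -0.55647068  0.32585657]
```

View pics/ts1.png

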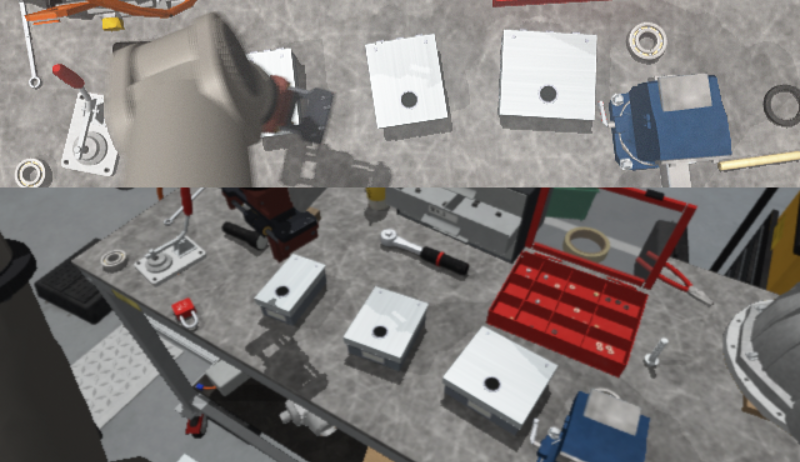

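View pics/w2.png

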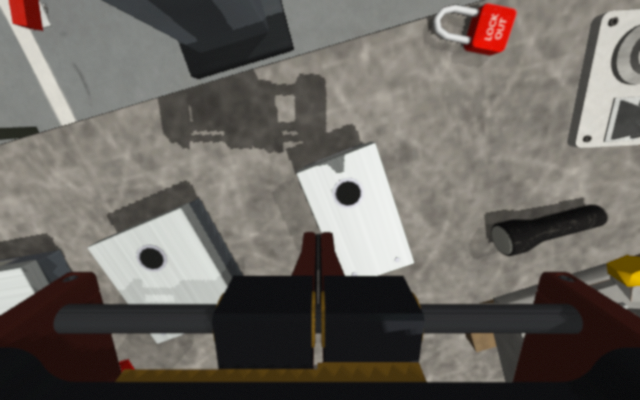

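The medium lid is level and all three boxes are shut. The narrow pad is at about (348,193) in the wrist view, so I'll cross-check it there and move over it.

```bash
python3 - <<'E'
from h import *
from cell import manip
A,n=blob(cv2.imread('pics/w2.png'),348,193,16);print(A,n,plane(manip.camera_model('wrist'),*A,.055))
E
python3 -m jog '[{"jaw":0,"offset":[0,0.015,0],"delta_rot":[0,0,0]},{"jaw":0,"offset":[0,0.03,0],"delta_rot":[0,0,0]},{"jaw":0,"offset":[0,0.03,-0.03],"delta_rot":[0,0,0]},{"jaw":0,"offset":[0,0.03,-0.06],"delta_rot":[0,0,0]},{"jaw":0,"offset":[0,0.03,-0.08],"delta_rot":[0,0,0]},{"jaw":0,"offset":[0,0.03,-0.09],"delta_rot":[0,0,0]},{"jaw":0,"offset":[0,0.03,-0.09],"delta_rot":[0,0,0]},{"jaw":0,"offset":[0,0.03,-0.09],"delta_rot":[0,0,0]}]'
```

```text
[347.66136364 193.00454545] 440 [0.47384741 0.20695599 0.055     ]
t: 6.3
position: [0.4718, 0.208, 0.0707]
orientation: [-1.012, 1.322, 1.01]
ft_force: [0.9, 0.4, 0.6]
gripper_width: 0.0003
```

```bash
python3 -m jog '[{"jaw":0,"offset":[0,0.001,-0.009],"delta_rot":[0,0,0]},{"jaw":0,"offset":[0,0.001,-0.014],"delta_rot":[0,0,0]},{"jaw":0,"offset":[0,0.001,-0.018],"delta_rot":[0,0,0]},{"jaw":0,"offset":[0,0.001,-0.02],"delta_rot":[0,0,0]},{"jaw":0,"offset":[0,0.001,-0.0205],"delta_rot":[0,0,0]},{"jaw":0,"offset":[0,0.001,-0.021],"delta_rot":[0,0,0]},{"jaw":0,"offset":[0,0.001,-0.021],"delta_rot":[0,0,0]},{"jaw":0,"offset":[0,0.001,-0.021],"delta_rot":[0,0,0]}]'
```

```text
t: 7.3
position: [0.4716, 0.2092, 0.0502]
orientation: [-1.011, 1.322, 1.01]
ft_force: [-3.1, -0.5, 8.6]
gripper_width: 0.0003
```

That gives 8.6 N at the stop. I'll release straight up and clear the lid.

```bash
python3 -m jog '[{"jaw":0,"offset":[0,0,0.03],"delta_rot":[0,0,0]},{"jaw":0,"offset":[0,0,0.08],"delta_rot":[0,0,0]},{"jaw":0,"offset":[0,0,0.14],"delta_rot":[0,0,0]},{"jaw":0,"offset":[0,0,0.19],"delta_rot":[0,0,0]},{"jaw":0,"offset":[-0.02,0.05,0.19],"delta_rot":[0,0,0]},{"jaw":0,"offset":[-0.04,0.1,0.19],"delta_rot":[0,0,0]},{"jaw":0,"offset":[-0.06,0.15,0.19],"delta_rot":[0,0,0]},{"jaw":0,"offset":[-0.06,0.15,0.19],"delta_rot":[0,0,0]}]'
python3 - <<'E'
from cell import manip
import cv2,numpy as np
t=manip.camera("top")[:,:,::-1];s=manip.camera("scene")[:,:,::-1]
cv2.imwrite("pics/ts2.png",cv2.resize(np.vstack([t[130:280],s[100:320]]),None,fx=1.25,fy=1.25))
o=manip.get_obs();print(o['t'],o['position'],o['ft_force'])
E
```

```text
t: 8.3
position: [0.4089, 0.3636, 0.2398]
orientation: [-1.016, 1.319, 1.017]
ft_force: [-0.1, -0.1, -0.1]
gripper_width: 0.0003
8.4 [0.41157977 0.35886845 0.2398705 ] [ 1.18423077 -0.79895609  0.28113317]
```

View pics/ts2.png

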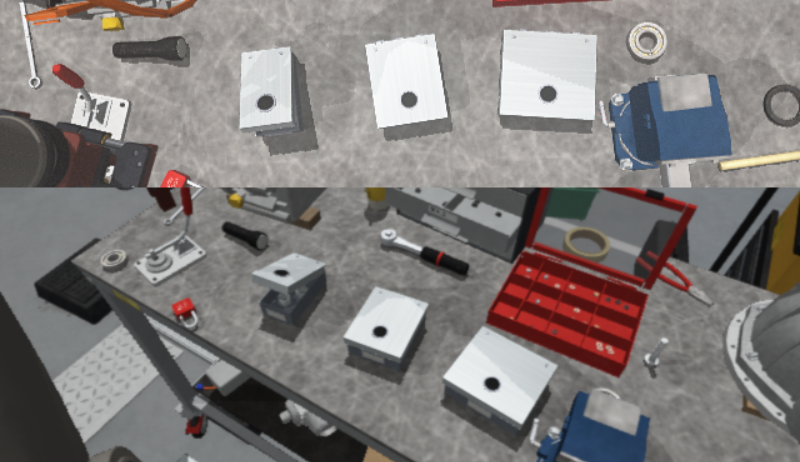

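The narrow lid stands ajar, the medium and wide lids are level, and the arm is clear at z = 0.24. I'll hand the job in.

```bash
python3 -c "
from cell import manip;print(manip.sign_off())"
```

```text
the job is handed in; nothing more can be done
None
```

The medium box's lid is pressed shut and latched, the narrow box's lid is standing ajar, and the wide box was never touched. I handed the job in at about 8.4 s; the hand-in reports no verdict.

- **Medium box:** I pressed the pad to its firm stop at z = 0.050 with about 12 N. After release, the top and scene pictures showed the lid level while the narrow box was still shut.
- **Narrow box:** I pressed the pad to z = 0.050 with about 9 N, then lifted clear, and the lid sprang open.
- **Last pictures:** they showed the narrow lid ajar and the medium and wide lids level. The arm was clear at z = 0.24, with only about 1 N of sensor noise on the wrist. I judged the lid angles by eye in the pictures and did not measure them.
- **Disagreements:** the wrist-camera and top-camera fixes of the narrow pad differed by about 5 mm, which is within the pad's radius. The two-view heights came out 3 to 4 mm below the nominal 55 mm, so I pressed by the nominal height and the measured force instead.

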